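# Turn the pinned parts tray square on its plate

### The arm

A 7-joint arm with a two-finger parallel gripper is mounted at the origin on a cart in front of the work surface, level with it; the furniture and walls round the work are solid. World frame = base frame: x ahead of the robot, y to its left, z up, the work surface at z = 0. Lengths are in m, angles in rad, forces in N, time in s.
With the tool pointing down it reaches from about 0.425 to 0.95 m from the base axis. Payload 4.7 kg.
Tool frame: the origin (TCP) lies between the finger pads; the fingertips stand 25 mm ahead of it and the grasp point (between the pads) lies 6 mm ahead of it; z points along the fingers, y is the line along which they close (so a half turn about z gives the same grasp; the last joint's range is limited). The gripper opens to 85 mm and grips with 20 to 120 N. Pads are 22 mm wide; open, the fingers measure 114 mm over their backs; the gripper's body (76 mm by 85 mm) begins 54 mm behind the grasp point. The pads swing forward as they close: fully open they stand 13 mm farther back than shut.
Start: joints at [1.217, 0.469, -0.049, 1.532, 0.024, 1.141, -0.082], TCP at [0.215, -0.64, 0.256] pointing down, gripper open.
Joint ranges: [-2.59, 2.59], [-0.33, 1.99], [-1.39, 1.29], [0.1, 2.45], [-1.04, 4.18], [0.21, 1.99], [-2.66, 2.66]. Speed limits (rad/s): [2.57, 2.57, 3.14, 3.14, 3.14, 3.14, 3.14].

### API

Orientations are given as a 3x3 rotation matrix whose columns are the frame's x, y, z axes.
In Python, from rig import * gives the robot as it stands. Calls block until the motion is done:
- movep(position, orientation): joint-space move of the TCP to a pose.
- move_l(position, attitude=None, feed=0.15, until_force=None): straight line of the TCP; attitude=None keeps the orientation; feed is the mean speed in m/s. With until_force (N) it stops when the force on the tool has changed by that much, and returns True; else False.
- move_joints(angles): joint-space move.
- command_gripper(opening, newtons=None): finger opening in m; newtons is the grip in N (None keeps the last); returns when the fingers have stopped.
- sleep(seconds).
- inverse_kinematics(position, orientation): joint angles nearest the present ones, or None.
- sense(): the state.
- camera(name): name is "side" or "top"; returns (picture, depth): 400x640x3 uint8, red, green, blue; 400x640 float32, m along the optical axis (not along the pixel's ray), 0 where there is no reading.
- camera_params(name): a dict with "K" (3x3 intrinsics, pixels), "position" and "rotation" of the camera in the world. Camera axes: x right, y down, z forward; pixel columns grow to the right and rows downward; lengths in m; the calibration is good to about 2 mm. A picture is of the moment at which its call begins. camera_params takes no time and is no camera call.
A pose or a line that the arm cannot do raises Unreachable and nothing moves.
- finish_job(): hands the job in; it is judged then, once.
The state is a dict: "time_s": time; "joint_pos": joint angles; "qd": joint speeds; "joint_efforts": joint torques, N m; "position": TCP position; "tcp_rot": TCP orientation; "wrist_force": force on the tool from outside, world axes, zero at the start; "ft_torque": the same for the moment, N m; "finger_gap": finger opening in m; "gripper_force": force on a finger pad.
Only numpy, scipy, OpenCV 4.12 (cv2) and the standard library are available. Lean on these libraries where they do the work, as an engineer would, in place of code of your own. Each camera call takes 0.05 s, during which the arm holds its last target. There are 200 camera calls.

### The job

The black parts tray that sits on a pivot pin in the middle of the flat grey metal plate has been left turned askew. Push it near one corner so that it pivots about the pin until it lies square over its plate again, long side along long side. Leave the loose spare tray where it is.

Things in the scene. Friction and masses are not known exactly. Their poses are not given: they have to be found in the camera images.
- station: Fixed flat grey metal plate, 176 x 126 x 6 mm, with an upright steel pivot pin (head 15 mm across, top at 33 mm) at its centre. Origin on the bench surface on the pin's axis; z up; x, pointing away from the robot or up to 0.7 rad to its right, runs along the plate's long sides and is the direction of the tray's long sides when square.
- swing_tray (a joint): Black tray's turn about the pin, rad: 0 = square, positive = counter-clockwise from above; starts at 0.5 to 0.85. No stop at square (runs on to -0.6). Stiff: about 3 N near a corner turns it; stays where left. Tray 160 x 110 mm, centred on the pin, underside 7 mm and rim 29 mm above the bench, walls 2 mm; square, it spans x -80 to 80, y -55 to 55 mm in the station's frame.
- tray_corner (a point): Corner of the pinned tray where a push on the outer face of the long wall turns it clockwise, back to square; at the rim, 29 mm above the bench. Square, it is at (80, 55) mm in the station's frame, and it turns with the tray about the station's origin. Its y axis runs along that long wall, out past the corner; x points from that wall into the tray, z up.
- spare_tray: A second black tray of the same kind, 110 x 160 x 22 mm, lying loose directly on the bench with a finned heat sink in it; no plate and no pin. Origin at the centre of its underside, long sides along its y axis. Leave it alone.

How it is judged:
By the outcome, as a careful person would: the job done as asked, in the order asked, and still so for the second after the job is handed in, with the robot touching nothing.
It also fails if it takes over 32 s, if anything falls off the work surface, if the arm or the gripper's body presses on something with over 40 N, if the wrist force passes 120 N, or if a joint passes its speed limit or range.

## Working session

There is one attempt and no reset: what is moved stays moved. The work goes in short steps, each a Python script; the robot and the scene stay as the last script left them, time stands still between calls to the robot, and variables do not carry over. Pictures are saved under pics/ and viewed, at most 10 in all, crops included, and the job is handed in when it is done.

```bash
mkdir -p pics; ls; python3 - <<'E'
from rig import *
import cv2,numpy as np
for n in("top","side"):
    p,d=camera(n); cv2.imwrite(f"pics/{n}0.png",p[:,:,::-1]); np.savez(f"{n}0.npz",p=p,d=d)
    c=camera_params(n); print(n,c)
s=sense();print(s["time_s"],s["position"],s["tcp_rot"])
E
```

```text
pics
top {'K': array([[516.05604642,   0.        , 320.48393339],
       [  0.        , 516.05604642, 204.59906632],
       [  0.        ,   0.        ,   1.        ]]), 'position': array([0.39663411, 0.32109036, 1.1159044 ]), 'rotation': array([[-0.00496383, -0.99207562,  0.12554408],
       [-0.99996978,  0.00417333, -0.00655887],
       [ 0.00598296, -0.12557285, -0.99206636]])}
side {'K': array([[407.30712574,   0.        , 324.52086371],
       [  0.        , 407.30712574, 192.92282476],
       [  0.        ,   0.        ,   1.        ]]), 'position': array([0.24487367, 0.94578961, 0.51565336]), 'rotation': array([[-0.91492821, -0.22292812,  0.33646609],
       [-0.40350881,  0.52447114, -0.7497404 ],
       [-0.00932853, -0.82172567, -0.5698069 ]])}
0.1 [ 0.21523678 -0.63923835  0.25534589] [[ 9.47710966e-01  3.19129263e-01 -6.62339860e-04]
 [ 3.19129939e-01 -9.47709451e-01  1.69683313e-03]
 [-8.61966399e-05 -1.81947984e-03 -9.99998341e-01]]
```

View pics/top0.png

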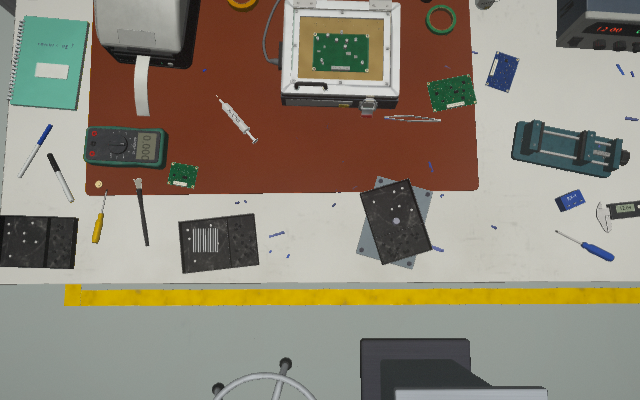

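View pics/side0.png

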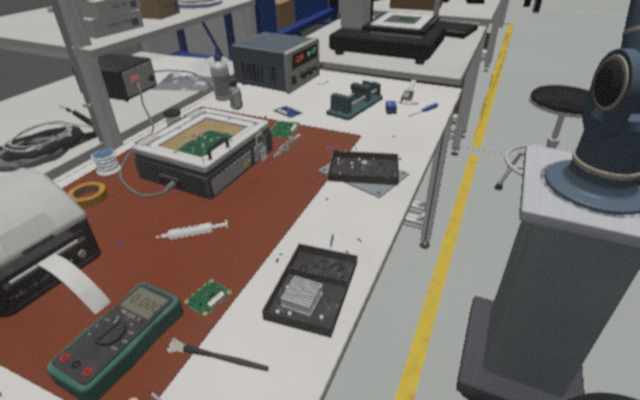

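The top view shows the pinned tray with its pin at about (396,222). Its far-left corner is at about (360,193), the plate corners are at about (378,177), (432,192), (411,268) and (357,252), and the spare tray is at (219,243). I'll fit a silhouette model of plate and tray to get the poses.

```bash
cat > h.py <<'E'
from rig import *
import cv2,numpy as np
from scipy.optimize import minimize
X0,X1,Y0,Y1,S=335,455,160,285,6   # crop of the top image, upscale
C=camera_params("top")
def proj(P):
    q=(np.asarray(P)-C["position"])@C["rotation"]; q=q@C["K"].T; return q[:,:2]/q[:,2:]
def rect(x,y,a,l,w,z):
    c,s=np.cos(a),np.sin(a)
    return [[x+c*u-s*v,y+s*u+c*v,z] for u,v in((l,w),(-l,w),(-l,-w),(l,-w))]
def draw(img,P,col):
    h=cv2.convexHull(((proj(P)-[X0,Y0]+.5)*S*16-8).astype(np.int32))
    cv2.fillConvexPoly(img,h,col,cv2.LINE_8,4)
def fit(pic,guess,fixed=None):
    crop=cv2.resize(pic[Y0:Y1,X0:X1],None,fx=S,fy=S,interpolation=cv2.INTER_LINEAR).astype(int)
    v=crop.mean(2); lab=np.where(v<85,2,np.where(v<175,1,0)).astype(np.uint8)
    lab[crop[:,:,0]-crop[:,:,2]>35]=0     # red mat
    m=(lab==2).astype(np.uint8); cs,_=cv2.findContours(m,cv2.RETR_EXTERNAL,cv2.CHAIN_APPROX_NONE)
    cv2.drawContours(lab,[max(cs,key=cv2.contourArea)],-1,2,-1)
    def model(p):
        x,y,a,t=p if fixed is None else [*fixed,p[0]]
        im=np.zeros(lab.shape,np.uint8)
        draw(im,rect(x,y,a,.088,.063,.0)+rect(x,y,a,.088,.063,.006),1)
        draw(im,rect(x,y,a+t,.08,.055,.007)+rect(x,y,a+t,.08,.055,.029),2)
        return im
    f=lambda p:np.mean(np.abs(model(p).astype(int)-lab))
    g=np.array(guess); st=[.008,.008,.1,.1] if fixed is None else [.05]
    for k in range(3):
        r=minimize(f,g,method="Nelder-Mead",options=dict(initial_simplex=np.vstack([g,g+np.diag(st)/(k+1)]),xatol=1e-5,fatol=1e-6)); g=r.x
    im=model(g); e=cv2.Canny(im*100,50,100); vis=crop.astype(np.uint8).copy(); vis[e>0]=[255,0,0]
    return g,r.fun,vis,lab
E
python3 - <<'E'
from h import *
d=np.load("top0.npz");p=d["p"]
g,c,vis,lab=fit(p,[.49,.165,-.28,.6])
print(g,c)
cv2.imwrite("pics/fit0.png",np.hstack([vis[:,:,::-1],cv2.cvtColor(lab*120,cv2.COLOR_GRAY2BGR)])[::2,::2])
x,y,a,t=g;print(rect(x,y,a+t,.08,.055,.029))
E
```

```text
[ 0.49901648  0.15450406 -0.2927539   0.58916488] 0.04875185185185185
[[np.float64(0.5594628276965777), np.float64(0.23047273326492582), 0.029], [np.float64(0.40644027392630117), np.float64(0.18373839858877142), 0.029], [np.float64(0.4385701290161573), np.float64(0.07853539287170627), 0.029], [np.float64(0.5915926827864338), np.float64(0.12526972754786067), 0.029]]
```

View pics/fit0.png

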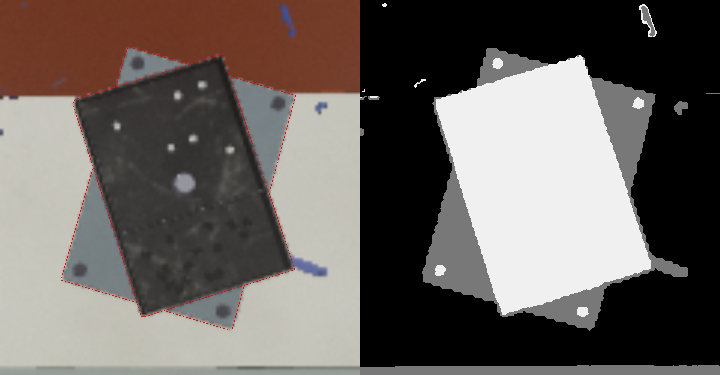

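The fit is tight: pin at (0.499, 0.1545), plate yaw −0.293, tray +0.589. Next I approach the far-left wall with the fingers shut, until contact.

```bash
cat >> h.py <<'E'
PX,PY,PA=.49902,.15450,-.29275
def pose(t,u,v,z,sgn):
    a=PA+t; c,s=np.cos(a),np.sin(a)
    x=sgn*np.array([s,-c,0]); zz=np.array([0,0,-1.]); R=np.column_stack([x,np.cross(zz,x),zz])
    return np.array([PX+c*u-s*v,PY+s*u+c*v,z]),R
def inframe(t):
    p=sense()["position"]; a=PA+t; d=p[:2]-[PX,PY]; return d@[np.cos(a),np.sin(a)],d@[-np.sin(a),np.cos(a)]
E
python3 - <<'E'
from h import *
t=.589
qs={s:inverse_kinematics(*pose(t,.062,.09,.2,s)) for s in(1,-1)}
q2={s:inverse_kinematics(*pose(0,.062,.06,.046,s)) for s in(1,-1)}
print(qs,q2)
q0=sense()["joint_pos"]
sg=min((s for s in qs if qs[s] is not None and q2[s] is not None),key=lambda s:np.abs(np.array(qs[s])-q0).max()); print(sg)
movep(*pose(t,.062,.09,.2,sg)); command_gripper(0,20)
print(sense()["time_s"])
print(move_l(pose(t,.062,.09,.07,sg)[0],feed=.15))
print(move_l(pose(t,.062,.09,.046,sg)[0],feed=.06,until_force=5))
f0=sense()["wrist_force"]
print(move_l(pose(t,.062,.055,.046,sg)[0],feed=.02,until_force=1.5))
s=sense();print(s["time_s"],s["position"],inframe(t),f0,s["wrist_force"],s["finger_gap"])
p,d=camera("top");cv2.imwrite("pics/c1.png",cv2.resize(p[130:310,290:510,::-1],None,fx=3,fy=3))
E
```

```text
{1: array([ 0.2703322 ,  0.6830924 , -1.17703553,  1.75535781,  0.68190312,
        1.18057506,  2.32961432]), -1: array([ 0.22746505,  0.63091004, -1.08529723,  1.75732854,  0.61254093,
        1.13708269, -0.75546148])} {1: array([ 0.36631231,  0.98622152, -1.18719648,  1.81951412,  1.03607195,
        1.11703129,  1.63867688]), -1: array([ 0.14262288,  0.74758194, -0.76268769,  1.83130977,  0.67903357,
        0.84485934, -1.25320689])}
-1
4.2
False
False
True
6.9583 [0.53945428 0.23433066 0.04565131] (np.float64(0.061978292617611834), np.float64(0.06454886522974435)) [ 0.04171442  0.35719687 -0.79276193] [0.49989601 1.4421196  0.49230216] -0.00014657107159654045
```

View pics/c1.png

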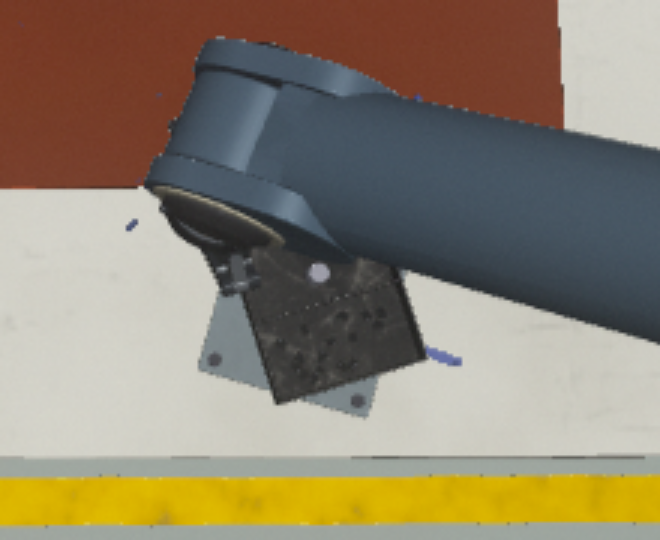

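The picture shows the fingers touching the far-left wall at crop (238,275), with the tray unmoved. Contact came at v=64.5 mm, as expected. I'll push round the arc to 0.03 short, then back off and look.

```bash
cat >> h.py <<'E'
def look(name,guess):
    p,_=camera("top"); g,c,vis,_l=fit(p,[guess],(PX,PY,PA)); print("fixed",g,c)
    g4,c4,vis,_l=fit(p,[PX,PY,PA,g[0]]); print("free",g4,c4); cv2.imwrite(name,np.hstack([vis[:,:,::-1],cv2.resize(p[Y0:Y1,X0:X1,::-1],None,fx=S,fy=S)])[::2,::2])
E
python3 - <<'E'
from h import *
for t in np.linspace(.589,.03,7)[1:]:
    P,R=pose(t,.062,.0645,.046,-1); move_l(P,R,feed=.04)
s=sense();print(s["time_s"],inframe(.03),s["wrist_force"])
P,R=pose(.03,.062,.085,.046,-1); move_l(P,feed=.1); P,R=pose(.03,.062,.085,.09,-1); move_l(P,feed=.15)
q=sense()["joint_pos"].copy(); np.save("qback.npy",q)
movep([.5,.42,.16],R)
print(sense()["time_s"])
look("pics/fit2.png",.03)
E
```

```text
9.1667 (np.float64(0.06251304135375367), np.float64(0.06454477035707361)) [3.1566191  1.77922177 0.01563173]
10.875
fixed [0.00937012] 0.6791407407407407
free [ 0.48429865  0.16150224 -0.33291745  0.00704978] 0.6734944444444444
```

View pics/fit2.png

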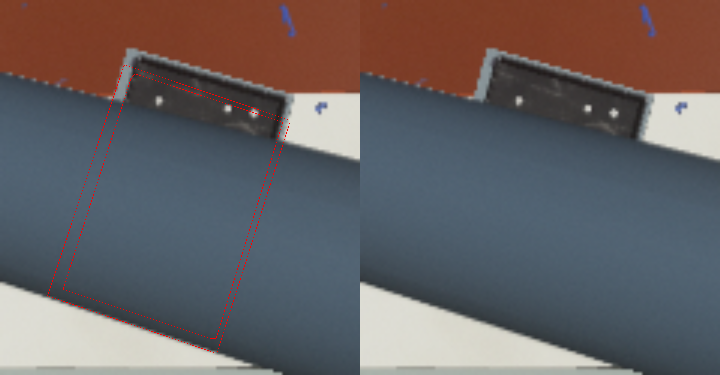

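The arm's upper link covers most of the tray; only its far end shows, at crop (490–650, 50–140), and that looks nearly square. I'll move the arm clear to the right, well up, and measure again.

```bash
python3 - <<'E'
from h import *
R=pose(.0,.062,.085,.09,-1)[1]
move_l([.5,.38,.25],feed=.3)
movep([.45,-.3,.25],R)
print(sense()["time_s"],sense()["joint_pos"])
look("pics/fit3.png",.03)
E
```

```text
13.825 [ 1.30600603  0.44306985 -1.04294138  1.81953644  0.42279447  1.12392021
 -0.17435327]
fixed [0.00871094] 0.044424074074074074
free [ 0.49898659  0.15455492 -0.29187907  0.00701107] 0.04420925925925926
```

View pics/fit3.png

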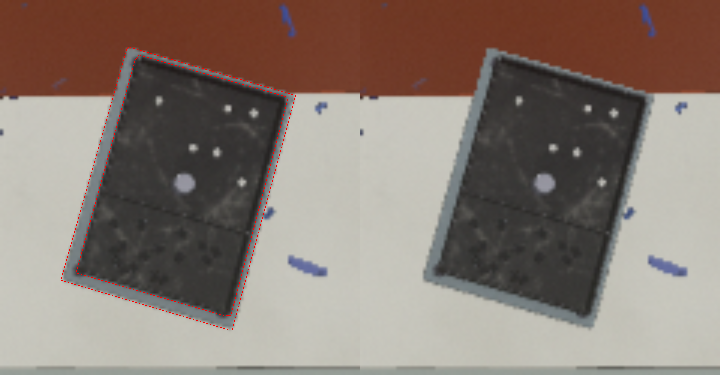

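The picture shows the tray lying square on its plate with an even grey margin. The fit gives 0.007–0.009 rad (about 0.5°) left, and the arm is clear of everything.

```bash
python3 -c "
from rig import *
print(finish_job())"
```

```text
the job is handed in; nothing more can be done
None
```

The black tray is back square over its plate, within about 0.5° by the last camera fit; I left the spare tray alone and handed the job in at about 14 s with the arm clear.

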